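Bead counter: seat the weighing pan, hold a bead over it in the tongs

ROBOT

A 6-joint arm with a two-finger parallel gripper is mounted at the origin on the work surface. World frame = base frame: x ahead of the robot, y to its left, z up, the work surface at z = 0. Lengths are in mm, angles in rad, forces in N, time in s.
With the tool pointing down it reaches from about 275 to 1000 mm from the base axis. Payload 8.4 kg.
Tool frame: the origin (TCP) lies at the very end of the fingers, on their centre line; the grasp point (between the pads) lies 19 mm behind it; z points along the fingers, x is the direction in which the jaws open and shut, and the axes are right-handed (so a half turn about z gives the same grasp; the last joint's range is limited). The gripper opens to 85 mm and grips with 20 to 120 N. Pads are 22 mm wide; open, the fingers measure 114 mm over their backs; the gripper's body (76 mm by 85 mm) begins 54 mm behind the grasp point. The pads swing forward as they close: fully open they stand 13 mm farther back than shut.
Start: joints at [1.184, 0.353, 1.633, -0, 1.155, -0.002], TCP at [234.607, 579.299, 231.281] pointing down, gripper open.
Joint ranges: [-2.63, 2.63], [-0.92, 2.1], [0.06, 2.66], [-1.3, 4.44], [0, 2.69], [-3.02, 3.02]. Speed limits (rad/s): [2.22, 2.22, 2.79, 3.14, 3.14, 3.14].

INTERFACE

Orientations are given as [roll, pitch, yaw] about the fixed x, y, z axes, in that order (R = Rz(yaw) Ry(pitch) Rx(roll)).
In Python, from rig import sense, grab_frame, calibration, sign_off gives the robot as it stands.
- The arm moves only by the tool servo_tool, never from a script. Its argument "series" is one flat list of numbers, 4 for each row, row after row: the shift along the world's x, y, z in m, then the turn about the world's z in degrees. In form: [x, y, z, yaw, x, y, z, yaw, ...]. A call has 1 to 8 rows; each row shifts and turns the commanded pose from where the row before left it; what a row does not reach is not made up. A row lasts 1/12 s, in which the tool goes at most 41.7 mm and 7.16 degrees, less where a joint would pass 70% of its speed; a pose out of reach is approached as far as the arm can. A call is refused whole if a number of a shift passes 0.0417 or a number of a turn 7.16, either way. A call with a gripper value outside its range is refused whole. "gripper" is the finger opening in m, from 0 to 0.0854, set as the call begins (left out, the last holds). The fingers move at their own pace and stop on an object; "newtons" is the grip in N (left out, the last holds). Time passes only in rows, so rows that do not move let the fingers close. It gives the time, the measured TCP pose, the force and the opening at its end, in the units of the state.
- sense(): the state, without advancing time (a new reading comes with each control period).
- grab_frame(name): name is "side" or "top" or "wrist"; returns the picture (384x512x3 uint8, blue, green, red); there is no depth.
- calibration(name): a dict with "fx", "fy", "cx", "cy" (pixels), "distortion" ([k1, k2, p1, p2, k3] as OpenCV has them; the pictures are not rectified), "rvec" (rotation vector, rad) and "tvec" (3), from world to camera coordinates, as OpenCV has them. Camera axes: x right, y down, z forward; pixel columns grow to the right and rows downward; lengths in mm; the calibration is good to about 2 mm. A picture is of the moment at which its call begins: read the wrist's pose just before it. calibration takes no time and is no camera call; for the wrist camera it gives the pose at the moment of the call.
- sign_off(): hands the job in, once; it reports no verdict.
The state is a dict: "clock": time; "qpos": joint angles; "qvel": joint speeds; "joint_efforts": joint torques, N m; "eef_pos": TCP position; "tcp_rot": TCP orientation; "contact_force": force on the tool from outside, world axes, zero at the start; "wrist_torque": the same for the moment, N m; "opening": opening from 0.0 (shut) to 1.0 (fully open).
Only numpy, scipy, OpenCV 4.12 (cv2) and the standard library are available. Lean on these libraries where they do the work, as an engineer would, in place of code of your own. Each camera call takes 0.05 s, during which the arm holds its last target. There are 200 camera calls.

TASK

Weigh out a bead at the pick-and-mix counter: put the steel pan on the scale so that it sits fully home over the two pegs, and let go of it, then pick up the tongs and with them take the coral-red bead off the wooden step. Finish still holding that bead in the tongs, at rest above the middle of the pan and clear of it, ready to drop in. Handle beads only with the tongs, and leave the other beads and the other things on the counter where they are.

Things in the scene. Friction and masses are not known exactly. Their poses are not given: they have to be found in the camera images.
- scale: Fixed low white counter scale, 200 x 165 mm, with a steel platter 125 (x) x 150 (y) mm on top, 45 mm above the counter. Origin on the counter under the platter's centre; display and keys on its own -x side. On the platter stand two black pegs, 8 mm across, 7 mm tall, tapered tips, at x = 0, y = -32 and +32 mm.
- scale_seat (a point): Centre of the platter's top face, midway between the pegs, 45 mm above the counter; axes as the scale's. The pan's origin belongs here, its long axis (x) along the y of this frame, either way round.
- pan: Loose weighing pan, about 150 g: steel trough 120 (x) x 66 (y) mm, 45 mm tall in all; walls 3 mm thick from 10 mm up to the open top, on a black foot. Origin: centre of its underside, z up. Underneath, two round sockets 13 mm wide, 8 mm deep at x = -32 and +32 mm, y = 0 go over the scale's pegs. Inner floor 12 mm up. Grip it from above across its 66 mm width.
- tongs: Loose spring tongs, 120 g, 225 mm long, lying on their side: both steel arms stand on edge, 22 mm tall. Origin: underside, midway between the arms, near the balance point; x to the tips, z up. Open at rest: 59 mm over the arms here, 65 mm between the tips. Squeezed here, they start to close at about 6 N; on a 30 mm item they measure 39 mm here, need 7 N, arms parallel.
- tongs_bite (a point): Where the item belongs between the tips of the tongs: 83 mm ahead (+x) of the tongs' origin, 11 mm above their underside; axes as the tongs'. Squeezing the arms by 10 mm at the tongs' origin brings the tips about 18 mm together; both arms close evenly.
- tongs_left: Left (+y) arm of the tongs, steel with a mint-coloured tip. Origin at its hinge: x = -100, y = +13, z = 0 mm in the tongs' frame. The tip ends 105 mm ahead of the tongs' origin; it has a shallow hollow 33 mm long between lips that stand 3 mm proud.
- tongs_right: Right (-y) arm of the tongs, the mirror image of the left one; hinge at x = -100, y = -13 mm.
- display_step: Fixed low wooden display step (bench), 95 (x) x 290 (y) mm, top 30 mm above the counter. Origin on the counter under its centre; its front faces its own -x. Three beads stand in a row along its y, roughly 90 mm apart, in any order.
- coral_bead: Loose coral-red barrel-shaped wooden bead standing on end, 25 g: 30 mm across, 34 mm tall, straight sides from 7 to 27 mm up. Origin at the centre of its underside, z up. The one to take.
- teal_bead: Teal bead of the same size; leave it standing.
- honey_bead: Honey-yellow bead of the same size; leave it standing.
- bead_jar: Clear jar of small beads with a wooden lid, 74 mm across, 99 mm tall, origin under its centre; leave it.
- spool_blue: Thread spool with blue thread, 40 mm across, 50 mm tall, origin under its centre; leave it.
- spool_pink: Thread spool with pink thread, same size; leave it.
- tape_measure: Round yellow tape measure lying flat, 62 mm across, 17 mm high, origin under its centre; leave it.
- hook_tin: Flat blue tin with a metal lid, 97 x 67 mm, 30 mm high, origin under its centre; leave it.

How it is judged (in metres and radians):
On the way, in this order (a step that is already met when the one before it is completed fails the run):
1. the pan sits home over both pegs of the scale and the gripper has let go of it (horizontal distance between pan and scale_seat below 0.005 m and z of pan in the frame of scale_seat below 0.003 m and angle between the x axis of pan and the y axis of scale_seat, either way round below 0.12 rad and angle between pan's own z axis and vertical below 0.06 rad and contact force between the fingers and pan below 0.05 N and linear speed of pan below 0.02 m/s), for 0.3 s.
2. the tongs, held in the gripper, have the coral bead between both tips and lifted at least 25 mm off the step (contact force between the fingers and tongs above 1 N and contact force between each of tongs_left, tongs_right and coral_bead above 0.3 N and contact force between the fingers and coral_bead below 0.1 N and z of coral_bead in the frame of display_step above 0.055 m), for 0.2 s.
At the end, for the whole second after the job is handed in: Pan home on the scale (5 mm sideways, 3 mm high, 0.12 rad) and untouched. The gripper holds the tongs, both tips press the coral bead; bead at rest over the pan mouth (45 mm along, 23 mm across from the middle), its underside above the rim, nothing else touching it (horizontal distance between pan and scale_seat below 0.005 m and z of pan in the frame of scale_seat below 0.003 m and angle between the x axis of pan and the y axis of scale_seat, either way round below 0.12 rad and angle between pan's own z axis and vertical below 0.06 rad and contact force between the fingers and tongs above 1 N and contact force between each of tongs_left, tongs_right and coral_bead above 0.3 N and contact force between the fingers and coral_bead below 0.1 N and x of coral_bead in the frame of pan between -0.045 and 0.045 m and y of coral_bead in the frame of pan between -0.023 and 0.023 m and z of coral_bead in the frame of pan above 0.05 m and contact force between each of tongs, coral_bead, the arm and pan below 0.05 N and contact force between tongs and scale below 0.05 N and linear speed of coral_bead below 0.03 m/s); the arm keeps its last pose, push and grip.
It fails at once if a gripper finger touches a bead (contact force between the fingers and coral_bead above 0.3 N or contact force between the fingers and teal_bead above 0.3 N or contact force between the fingers and honey_bead above 0.3 N).
It fails at once if another bead is pushed more than 15 mm or knocked over (distance of any of teal_bead, honey_bead from where it was at the start of the episode above 0.015 m or angle between any of teal_bead, honey_bead's own z axis and vertical above 0.5 rad).
It fails at once if another thing on the counter is pushed more than 20 mm or knocked over (distance of any of bead_jar, spool_blue, spool_pink, tape_measure, hook_tin from where it was at the start of the episode above 0.02 m or angle between any of bead_jar, spool_blue, spool_pink, tape_measure, hook_tin's own z axis and vertical above 0.5 rad).
It also fails if it takes over 67 s, if anything falls off the work surface, if the arm or the gripper's body presses on something with over 40 N, if the wrist force passes 120 N, or if a joint passes its speed limit or range.

## Working session

There is one attempt and no reset: what is moved stays moved. The work goes in short steps, Python scripts to look and compute and a tool call to move; the robot and the scene stay as the last step left them, time stands still between calls to the robot, and variables do not carry over. Pictures are saved under pics/ and viewed, about 8 in all and at most 12, crops included, and the job is handed in when it is done.

Besides the shell and the picture viewer there is one more tool, called after "Request:" by a JSON object that holds its "api" and its "payload", one argument or row to a line. servo_tool: Moves the arm, as the interface text tells. Its arguments: {"type":"object","properties":{"series":{"type":"array"},"gripper":{"type":"number"},"newtons":{"type":"number"}},"required":["series"]}

```bash
mkdir -p pics; ls
cat > h.py <<'E'
import numpy as np, cv2
from rig import sense, grab_frame, calibration, sign_off
def cal(n):
    c=calibration(n); K=np.array([[c['fx'],0,c['cx']],[0,c['fy'],c['cy']],[0,0,1.]])
    return K,np.array(c['distortion'],float),np.array(c['rvec'],float).ravel(),np.array(c['tvec'],float).ravel()
def ray(C,uv):
    K,d,r,t=C; R=cv2.Rodrigues(r)[0]
    p=cv2.undistortPoints(np.array([[uv]],float),K,d)[0,0]
    v=R.T@np.array([p[0],p[1],1]); return -R.T@t, v/np.linalg.norm(v)
def atz(C,uv,z):
    o,v=ray(C,uv); return o+v*(z-o[2])/v[2]
def tri(obs):
    A=np.zeros((3,3));b=np.zeros(3)
    for C,uv in obs:
        o,v=ray(C,uv);P=np.eye(3)-np.outer(v,v);A+=P;b+=P@o
    return np.linalg.solve(A,b)
def proj(C,X):
    K,d,r,t=C; return cv2.projectPoints(np.array(X,float).reshape(-1,1,3),r,t,K,d)[0].reshape(-1,2)
E
python3 - <<'E'
from h import *
print(sense())
for n in('top','side','wrist'):
    C=cal(n); im=grab_frame(n); cv2.imwrite(f'pics/{n}0.png',im); print(n,C[0][0,0],C[1],ray(C,(256,192)))
    if n!='wrist': cv2.imwrite(f'pics/{n}0b.png',cv2.resize(im,(800,600),interpolation=cv2.INTER_CUBIC))
E
```

```text
pics
{'clock': 0.0, 'qpos': array([ 1.18362296e+00,  3.53634435e-01,  1.63413900e+00, -6.62383288e-06,
        1.15523298e+00, -2.43085661e-03]), 'qvel': array([-2.49413963e-03, -1.37389624e-03,  2.24136306e-04,  1.39732070e-03,
       -5.19468768e-05,  1.73693983e-03]), 'joint_efforts': array([ 3.82286380e-03, -6.05240822e+01, -3.42065871e+01,  2.29464531e-04,
        9.66525986e-03,  8.46076574e-06]), 'eef_pos': array([234.41026737, 578.84812756, 230.56817953]), 'tcp_rot': array([3.14159003e+00, 1.41377385e-03, 1.18605649e+00]), 'contact_force': array([-0.67908799,  0.80521933, -0.25373977]), 'wrist_torque': array([0.0035439 , 0.00743814, 0.00113429]), 'opening': 1.0012211473453196}
top 465.8306558583157 [-0.04222424  0.          0.          0.          0.        ] (array([ 432.06872709,  -65.1489627 , 1197.6176906 ]), array([ 0.0533589 , -0.02689291, -0.9982132 ]))
side 364.27773646966915 [0.00624893 0.         0.         0.         0.        ] (array([ 386.56050246, -806.43177468,  589.84376038]), array([ 0.15855653,  0.80841031, -0.56686206]))
wrist 283.30634228173204 [-0.04118811  0.          0.          0.          0.        ] (array([167.97025719, 606.38647689, 373.17036988]), array([ 0.27769751, -0.11582223, -0.953661  ]))
```

View pics/top0b.png

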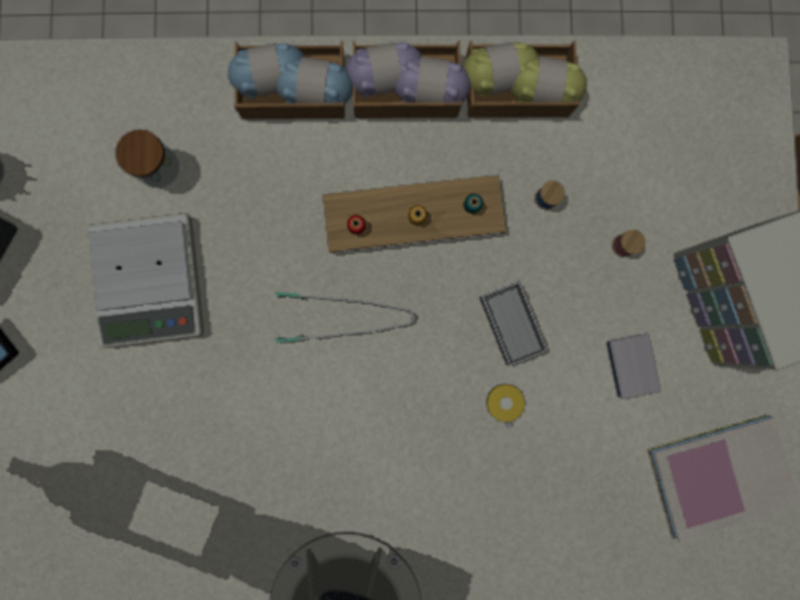

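View pics/side0b.png

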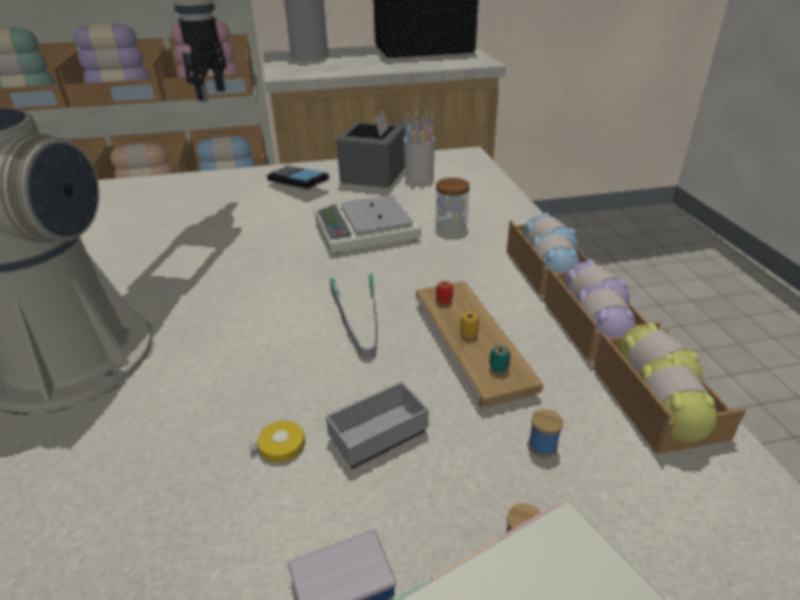

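The top view shows everything (in 800x600 px):
- scale pegs at (118,267) and (158,263)
- tongs tips at (277,294) and (277,340), hinge end at (413,318)
- coral bead at (356,225), honey at (418,214), teal at (474,202)
- pan rim corners at about (481,296), (521,284), (547,350), (510,364)

The side view agrees: pan at about (378,425), coral bead at (445,292), pegs at about (373,203) and (380,216).

Run:
```python
from h import *
np.set_printoptions(precision=1,suppress=True)
T=cal('top');S=cal('side');s=1.5625
for n,p,z in [('pegA',(118.5,267.5),52),('pegB',(158.5,263),52),('tipL',(277,295),22),('tipR',(277,340),22),('hinge',(413,318),22),('coral',(356,225),64),('honey',(418,214),64),('teal',(474,202.5),64),
 ('pan1',(481,296),45),('pan2',(521,284.5),45),('pan3',(547,350),45),('pan4',(510,364),45),('jar',(140,153),99),('stepA',(323,194),30),('stepB',(330,252),30),('tape',(506,404),17),('tin',(634,366),30),('bluespool',(551,194),50)]:
    print(n,atz(T,np.array(p)/s,z))
for n,a,b in [('coral',(356,225),(445,283.5)),('pegA',(118.5,267.5),(373,203)),('pegB',(158.5,263),(380,216)),('hinge',(413,318),(368,348)),('panA',(481,296),(401.5,388)),('pan4',(510,364),(347,461))]: print(n,tri([(T,np.array(a)/s),(S,np.array(b)/s)]))
```

```text
pegA [551. 347.  52.]
pegB [557.2 283.8  52. ]
tipL [505.9 101.6  22. ]
tipR [433.4 102.   22. ]
hinge [ 465.5 -117.4   22. ]
coral [611.5 -28.5  64. ]
honey [ 627.8 -126.2   64. ]
teal [ 645.2 -215.1   64. ]
pan1 [ 498.2 -225.3   45. ]
pan2 [ 515.6 -289.9   45. ]
pan3 [ 410.6 -328.7   45. ]
pan4 [ 389.5 -269.    45. ]
jar [721.7 299.5  99. ]
stepA [668.3  25.4  30. ]
stepB [573.5  15.   30. ]
tape [ 324.1 -265.8   17. ]
tin [ 382.  -473.6   30. ]
bluespool [ 660.5 -341.6   50. ]
coral [614.1 -29.1  66.4]
pegA [553.6 347.   51.3]
pegB [559.1 284.7  48.7]
hinge [ 467.3 -117.5   23.8]
panA [ 499.3 -227.    33.1]
pan4 [ 398.7 -283.2  -31. ]
```

Coarse fixes: seat at about (554,315), pan at about (453,-278) with yaw 21°, tongs origin at about (468,-3) pointing +y. I'll hover over the scale first for a wrist view.

Request:
{"api": "servo_tool", "payload": {
  "series": [0.02,-0.0165,0,-3.9,0.02,-0.0165,0,-3.9,0.02,-0.0165,0,-3.9,0.02,-0.0165,0,-3.9,0.02,-0.0165,0,-3.9,0.02,-0.0165,0,-3.9,0.02,-0.0165,0,-3.9,0.02,-0.0165,0,-3.9],
  "gripper": 0.0854
}}

```text
clock: 0.82
eef_pos: [395.3, 446.3, 231.1]
tcp_rot: [3.142, 0.0, 0.638]
contact_force: [1.3, 0.6, -1.0]
opening: 0.996
```

Request:
{"api": "servo_tool", "payload": {
  "series": [0.02,-0.0165,0,-3.9,0.02,-0.0165,0,-3.9,0.02,-0.0165,0,-3.9,0.02,-0.0165,0,-3.9,0.02,-0.0165,0,-3.9,0.02,-0.0165,0,-3.9,0.02,-0.0165,0,-3.9,0.02,-0.0165,0,-3.9]
}}

```text
clock: 1.48
eef_pos: [555.4, 314.3, 231.0]
tcp_rot: [3.141, 0.0, 0.094]
contact_force: [0.0, 0.4, -0.2]
opening: 0.997
```

Request:
{"api": "servo_tool", "payload": {
  "series": [0,0,0,0,0,0,0,0,0,0,0,0,0,0,0,0]
}}

```text
clock: 1.82
eef_pos: [553.8, 315.8, 231.1]
tcp_rot: [-3.142, 0.001, 0.098]
contact_force: [0.0, 0.4, -0.3]
opening: 0.996
```

Run:
```python
from h import *
import pickle
s=sense();print(s['clock'],s['eef_pos'],s['tcp_rot'])
C=cal('wrist');im=grab_frame('wrist');pickle.dump(C,open('w1.pkl','wb'))
cv2.imwrite('pics/w1.png',cv2.resize(im,(800,600),interpolation=cv2.INTER_CUBIC))
print(proj(C,[[551,347,52],[557.2,283.8,52]])*1.5625)
```

```text
1.8167 [553.82726458 315.83630617 231.10560492] [-3.14153379e+00  6.21889308e-04  9.83021716e-02]
[[401.02315838 220.76742882]
 [400.97943179 304.24388388]]
```

View pics/w1.png

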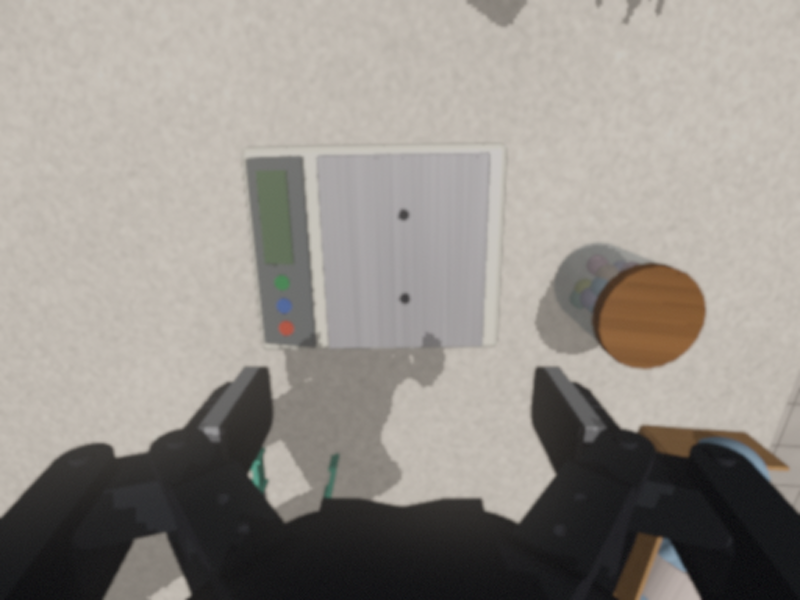

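The wrist view shows the pegs at (403.5,215) and (405,298), a few mm off the top view's prediction. The jar is off to the right and clear.

Run:
```python
from h import *
import pickle
np.set_printoptions(precision=1,suppress=True)
C=pickle.load(open('w1.pkl','rb'));T=cal('top');S=cal('side');s=1.5625
im=cv2.imread('pics/w1.png');top=cv2.imread('pics/top0.png');
def dark(g,c,r):
    c=np.array(c,float);x0,y0=(c-r).astype(int);p=255-cv2.cvtColor(g,6)[y0:y0+2*r+1,x0:x0+2*r+1].astype(float)
    p=np.clip(p-p.max()*.5-np.median(p)*.5,0,None);yy,xx=np.mgrid[0:p.shape[0],0:p.shape[1]]
    return np.array([(p*xx).sum(),(p*yy).sum()])/p.sum()+[x0,y0]
tp=[]
for w,t in[((403.5,215),(118.5,267.5)),((405,298),(158.5,263))]:
    w=dark(im,w,12); t=dark(top,np.array(t)/s,5)
    print(w,t,'wrist',atz(C,(w+.5)/s-.5,52),'top',atz(T,t,52),tri([(C,(w+.5)/s-.5),(T,t)]))
```

```text
[403.3 214.5] [ 75.7 171. ] wrist [552.  351.8  52. ] top [551.5 347.3  52. ] [552.3 350.7  42.6]
[404.5 298.1] [101.3 167.8] wrist [559.2 289.2  52. ] top [558.5 284.2  52. ] [559.4 286.7  43.9]
```

Request:
{"api": "servo_tool", "payload": {
  "series": [0,-0.035,0,-3.1,0,-0.035,0,-3.1,0,-0.035,0,-3.1,0,-0.035,0,-3.1,0,-0.035,0,-3.1,0,-0.035,0,-3.1,0,-0.035,0,-3.1,0,-0.035,0,-3.1]
}}

```text
clock: 2.53
eef_pos: [554.0, 34.6, 231.5]
tcp_rot: [-3.141, -0.0, -0.337]
contact_force: [0.6, 0.2, -0.2]
opening: 0.999
```

Request:
{"api": "servo_tool", "payload": {
  "series": [-0.01,-0.035,0,-4.7,-0.01,-0.035,0,-4.7,-0.01,-0.035,0,-4.7,-0.01,-0.035,0,-4.7,-0.01,-0.035,0,-4.7,-0.01,-0.035,0,-4.7,-0.01,-0.035,0,-4.7,-0.01,-0.035,0,-4.7]
}}

```text
clock: 3.2
eef_pos: [474.1, -245.4, 231.6]
tcp_rot: [-3.141, -0.0, -0.994]
contact_force: [1.4, -0.9, -0.2]
opening: 1.001
```

Request:
{"api": "servo_tool", "payload": {
  "series": [-0.01,-0.0335,-0.01,-6,-0.02,0,-0.01,-6,0,0,-0.01,0,0,0,0,0,0,0,0,0,0,0,0,0]
}}

```text
clock: 3.7
eef_pos: [445.8, -277.5, 201.9]
tcp_rot: [-3.141, -0.001, -1.198]
contact_force: [0.5, 0.4, 1.1]
opening: 1.001
```

Run:
```python
from h import *
import pickle
s=sense();print(s['clock'],s['eef_pos'],s['tcp_rot'])
C=cal('wrist');im=grab_frame('wrist');pickle.dump(C,open('w2.pkl','wb'));cv2.imwrite('pics/w2raw.png',im)
cv2.imwrite('pics/w2.png',cv2.resize(im,(800,600),interpolation=cv2.INTER_CUBIC))
print(proj(C,[[498,-225,45],[515,-290,45],[410,-328,45],[389,-269,45]])*1.5625)
```

```text
3.7 [ 445.75860112 -277.52522885  201.87615081] [-3.14080705e+00 -6.68824088e-04 -1.19844433e+00]
[[355.73091187 169.69200201]
 [457.31138088 181.95543109]
 [448.09772637 339.48618881]
 [362.10427716 337.06936067]]
```

View pics/w2.png

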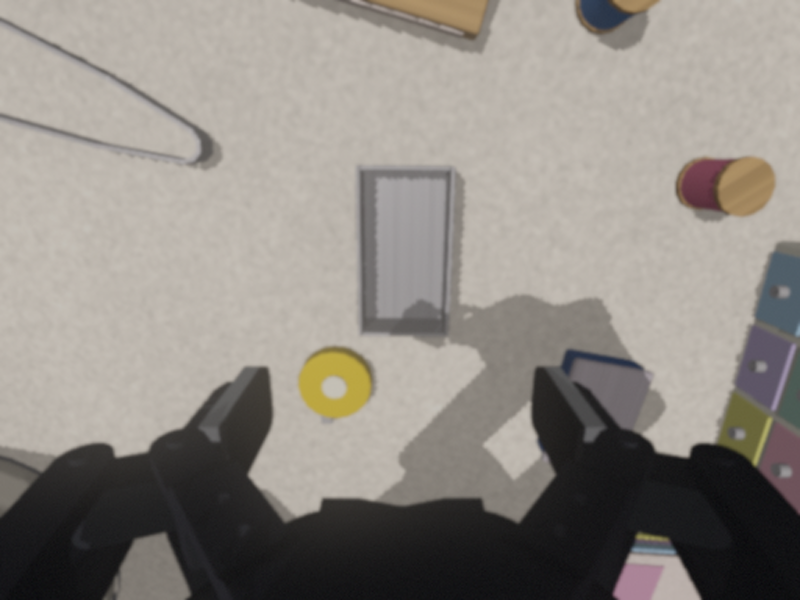

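The pan in the wrist view has rim corners at about (359,167), (456,167), (447,335) and (361,335). The tape measure is at (335,383), near the pan's lower end but not under the finger positions.

Run:
```python
from h import *
import pickle
np.set_printoptions(precision=1,suppress=True)
C=pickle.load(open('w2.pkl','rb'));T=cal('top');s=1.5625
w=np.array([(359,167),(456,167),(447,335),(361,335)],float);t=np.array([(481,296),(521,284.5),(547,350),(510,364)],float)
W=np.array([atz(C,p/s,45) for p in w]);P=np.array([atz(T,p/s,45) for p in t])
for Q in(W,P):
    print(Q[:,:2].tolist(),Q.mean(0),np.linalg.norm(Q-np.roll(Q,1,0),axis=1), [np.degrees(np.arctan2(*(a-b)[1::-1])) for a,b in((Q[0],Q[3]),(Q[1],Q[2]))])
for a,b in zip(w,t): print(tri([(C,a/s),(T,b/s)]))
# step vs tongs hinge
print(atz(C,np.array((200,148))/s,22), atz(T,np.array((413,318))/s,22))
g=cal('wrist'); o,v=ray(g,(256,192)); print(o)
print('TCP proj',proj(g,[sense()['eef_pos']])*s)
```

```text
[[500.3784571465864, -226.41373118408572], [523.4597518774423, -285.4369002727042], [412.93949848003524, -325.87934809587574], [390.22718223785574, -267.7034899824632]] [ 456.8 -276.4   45. ] [117.6  63.4 117.7  62.5] [np.float64(20.548306378202096), np.float64(20.0989843213102)]
[[498.16538093642976, -225.29701246572088], [515.6247257691404, -289.8937154576471], [410.6317778413282, -328.7285806802511], [389.5458878132345, -268.96994289890137]] [ 453.5 -278.2   45. ] [117.1  66.9 111.9  63.4] [np.float64(21.9037118426171), np.float64(20.29846124527755)]
[ 499.3 -226.1   37.1]
[ 519.1 -286.4   53.2]
[ 410.4 -329.1   37.5]
[ 389.7 -268.4   44.5]
[ 471.6 -115.8   22. ] [ 465.5 -117.4   22. ]
[ 512.9 -251.1  344.6]
TCP proj [[401.8 374. ]]
```

Request:
{"api": "servo_tool", "payload": {
  "series": [0.01,0,-0.02,-1,0,0,-0.022,0,0,0,-0.025,0,0,0,-0.025,0,0,0,-0.025,0,0,0,-0.025,0,0,0,-0.025,0,0,0,-0.015,0]
}}

```text
clock: 4.42
eef_pos: [454.9, -277.3, 17.5]
tcp_rot: [3.141, 0.001, -1.217]
contact_force: [0.1, 0.2, -0.8]
opening: 1.002
```

Request:
{"api": "servo_tool", "payload": {
  "series": [0,0,-0.01,0,0,0,0,0,0,0,0,0]
}}

```text
clock: 4.67
eef_pos: [455.3, -278.1, 9.6]
tcp_rot: [-3.141, -0.0, -1.218]
contact_force: [-0.2, -0.0, 0.3]
opening: 1.003
```

Request:
{"api": "servo_tool", "payload": {
  "series": [0,0,0,0,0,0,0,0,0,0,0,0,0,0,0,0,0,0,0,0,0,0,0,0],
  "gripper": 0.06,
  "newtons": 40
}}

```text
clock: 5.17
eef_pos: [455.6, -278.6, 10.7]
tcp_rot: [-3.14, -0.002, -1.219]
contact_force: [0.3, 1.4, 7.4]
opening: 0.765
```

Run:
```python
from h import *
s=sense();print(s['clock'],s['eef_pos'],s['tcp_rot'],s['opening'],s['contact_force'])
im=grab_frame('wrist');cv2.imwrite('pics/w3.png',im)
```

```text
5.1667 [ 455.58705682 -278.63500868   10.6882726 ] [-3.14000773e+00 -1.71408287e-03 -1.21896915e+00] 0.7652525360515798 [0.26414031 1.41694832 7.39648822]
```

View pics/w3.png

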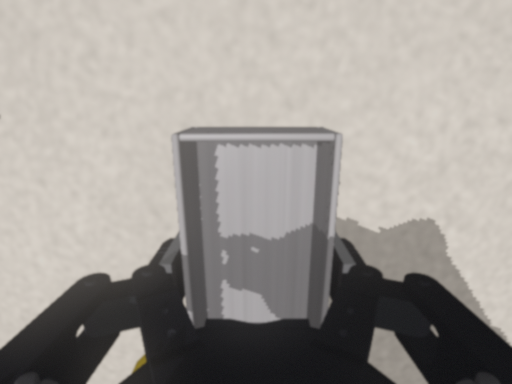

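Pan gripped at 65 mm, with both fingers seen outside the walls at about (170,250) and (350,250). Lifting and carrying it.

Request:
{"api": "servo_tool", "payload": {
  "series": [0,0,0.005,0,0,0,0.01,0,0,0,0.02,0,0,0,0.025,0,0,0,0.025,0,0,0,0.025,0,0,0,0.01,0,0,0,0,0]
}}

```text
clock: 5.88
eef_pos: [456.1, -279.2, 132.3]
tcp_rot: [-3.138, -0.004, -1.219]
contact_force: [0.1, 0.5, -2.0]
opening: 0.768
```

Request:
{"api": "servo_tool", "payload": {
  "series": [0.004,0.025,0,3.2,0.004,0.025,0,3.2,0.004,0.025,0,3.2,0.004,0.025,0,3.2,0.004,0.025,0,3.2,0.004,0.025,0,3.2,0.004,0.025,0,3.2,0.004,0.025,0,3.2]
}}

```text
clock: 6.55
eef_pos: [485.7, -76.8, 127.9]
tcp_rot: [3.14, 0.002, -0.77]
contact_force: [-0.4, -0.3, -1.4]
opening: 0.769
```

Request:
{"api": "servo_tool", "payload": {
  "series": [0.004,0.025,0,3.2,0.004,0.025,0,3.2,0.004,0.025,0,3.2,0.004,0.025,0,3.2,0.004,0.025,0,3.2,0.004,0.025,0,3.2,0.004,0.025,0,3.2,0.004,0.025,0,3.2]
}}

```text
clock: 7.22
eef_pos: [517.7, 122.8, 127.8]
tcp_rot: [3.14, 0.002, -0.323]
contact_force: [0.3, -0.1, -1.7]
opening: 0.766
```

Request:
{"api": "servo_tool", "payload": {
  "series": [0.004,0.025,0,3.2,0.004,0.025,0,3.2,0.005,0.025,0,3.2,0.005,0.025,0,3.2,0.005,0.025,0,3.2,0.005,0.025,0,3.2,0.004,0.025,0,3.2,0.004,0.019,0,2.5]
}}

```text
clock: 7.88
eef_pos: [553.9, 317.3, 127.4]
tcp_rot: [3.141, 0.002, 0.113]
contact_force: [0.7, -0.1, -1.2]
opening: 0.764
```

Request:
{"api": "servo_tool", "payload": {
  "series": [0,0,0,0,0,0,0,0,0,0,0,0]
}}

```text
clock: 8.13
eef_pos: [553.7, 314.9, 127.9]
tcp_rot: [3.14, 0.002, 0.109]
contact_force: [-0.0, 0.2, -1.6]
opening: 0.766
```

Run:
```python
from h import *
s=sense();print(s['clock'],s['eef_pos'],s['tcp_rot'],s['opening'],s['contact_force'])
a=grab_frame('top');cv2.imwrite('pics/t4raw.png',a)
b=grab_frame('wrist');cv2.imwrite('pics/w4raw.png',b)
c=cv2.resize(a[110:230,30:150],(600,600),interpolation=cv2.INTER_CUBIC)
cv2.imwrite('pics/t4.png',c)
```

```text
8.1333 [553.65973917 314.89821692 127.86679668] [3.14034265e+00 2.20424921e-03 1.08639396e-01] 0.7663647621226962 [-0.0306805   0.24726167 -1.59601502]
```

View pics/t4.png

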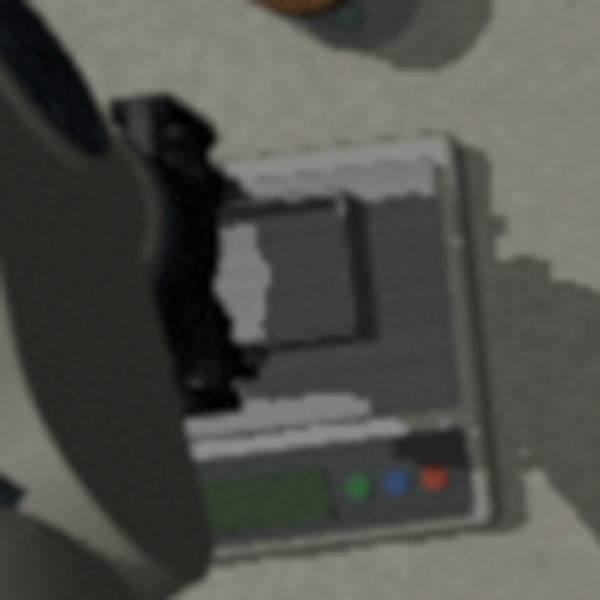

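Run:
```python
from h import *
import pickle
np.set_printoptions(precision=1,suppress=True)
T=cal('top');C=cal('wrist')
zb=127.9-10.7
# pan end from top (rim outer corners at -y end)
a=[atz(T,np.array(p)/5+[30-.4,110-.4],zb+45) for p in((346,194),(362,338))]
print('top end corners',a,'mid',(a[0]+a[1])/2)
b=cv2.imread('pics/w4raw.png');cv2.imwrite('pics/w4.png',cv2.resize(b[90:350,140:380],(720,780))[:600])
b3=cv2.imread('pics/w3.png');print('diff w3-w4 gripped look',np.abs(b[120:200,175:340].astype(int)-b3[120:200,175:340]).mean())
```

```text
top end corners [array([590. , 256.5, 162.2]), array([525.3, 248.9, 162.2])] mid [557.6 252.7 162.2]
diff w3-w4 gripped look 13.570530303030303
```

View pics/w4.png

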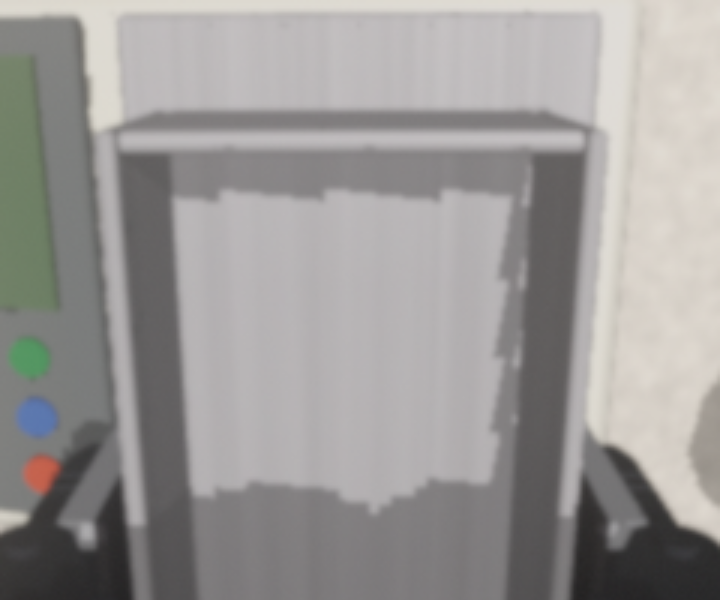

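Run:
```python
from h import *
np.set_printoptions(precision=1,suppress=True)
C=cal('wrist');zr=127.9-10.7+45
a=[atz(C,np.array(p)/3+[140-.33,90-.33],zr) for p in((103,131),(604,131))]
m=(a[0]+a[1])/2;d=a[1]-a[0];print(a,m,np.linalg.norm(d),np.degrees(np.arctan2(d[1],d[0])))
th=sense()['tcp_rot'][2]; u=np.array([-np.sin(th),np.cos(th),0])
print('which end: centre if far end is +y:',m-60*u,' if -y',m+60*u, ray(C,(256,192))[0])
```

```text
[array([516.4, 372.4, 162.2]), array([579.7, 379.3, 162.2])] [548.1 375.8 162.2] 63.652594940984464 6.195488701372236
which end: centre if far end is +y: [554.5 316.2 162.2]  if -y [541.6 435.5 162.2] [546.7 386.6 271. ]
```

Request:
{"api": "servo_tool", "payload": {
  "series": [0.002,0.004,0,0.2,0,0,-0.02,0,0,0,-0.02,0,0,0,-0.012,0,0,0,0,0,0,0,0,0,0,0,0,0]
}}

```text
clock: 8.82
eef_pos: [557.2, 320.0, 78.1]
tcp_rot: [-3.141, -0.001, 0.112]
contact_force: [-0.2, 0.3, -1.7]
opening: 0.771
```

Run:
```python
from h import *
import pickle
s=sense();print(s['clock'],s['eef_pos'],s['tcp_rot'],s['opening'],s['contact_force'])
pickle.dump(cal('wrist'),open('w5.pkl','wb'))
b=grab_frame('wrist');a=grab_frame('top')
A=cv2.resize(a[130:210,50:150],(750,600),interpolation=cv2.INTER_CUBIC)[:,200:700]
B=cv2.resize(b[40:240,100:400],(750,500),interpolation=cv2.INTER_CUBIC)
cv2.imwrite('pics/t5.png',A);cv2.imwrite('pics/w5.png',B)
```

```text
8.8167 [557.20931537 319.98517895  78.11777433] [-3.14117005e+00 -9.39887590e-04  1.12374371e-01] 0.7709707875899069 [-0.23245828  0.28192632 -1.69741276]
```

View pics/w5.png

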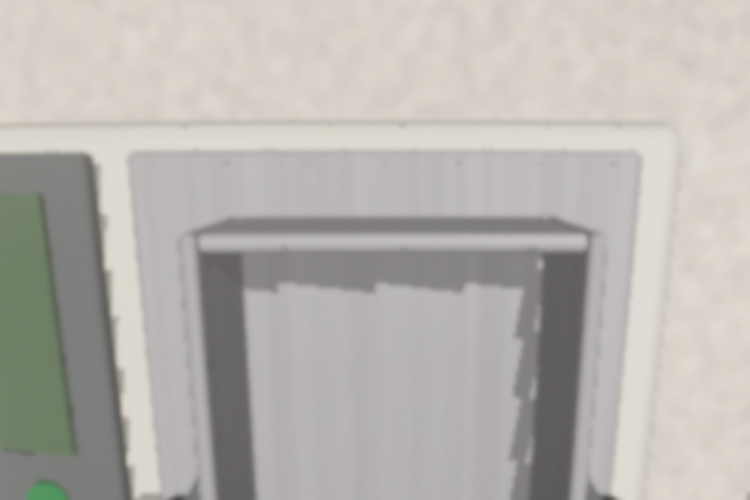

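View pics/t5.png

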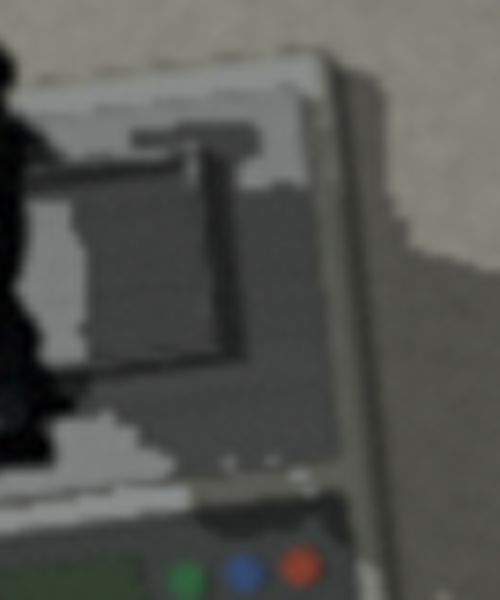

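Wrist crop: pan far rim corners at (182,235) and (603,235), platter far corners at (130,152) and (639,152). Top crop: pan end corners at about (205,153) and (222,358).

Run:
```python
from h import *
import pickle
np.set_printoptions(precision=1,suppress=True)
C=pickle.load(open('w5.pkl','rb'));T=cal('top')
zr=78.1-10.7+45; th=np.radians(6.5);u=np.array([-np.sin(th),np.cos(th),0])
f=lambda p,z:atz(C,np.array(p)/2.5+[99.7,39.7],z)
a=[f((182,235),zr),f((603,235),zr)];b=[f((130,152),45),f((639,152),45)]
for q,l in((a,60),(b,75)):
    m=(q[0]+q[1])/2;d=q[1]-q[0];print(np.linalg.norm(d),np.degrees(np.arctan2(d[1],d[0])),m,m-l*u)
g=lambda p,z:atz(T,(np.array(p)+[200,0])/7.5+[49.57,129.57],z)
a=[g((205,153),zr),g((222,358),zr)];m=sum(a)/2;print('top pan',a,m+60*u)
b=[g((305,92),45),g((341,463),45)];m=sum(b)/2;print('top platter',b,m+75*u)
```

```text
63.89113822760562 6.433694162357186 [550.6 381.  112.4] [557.4 321.4 112.4]
121.80898953315395 6.429434853186216 [547.3 393.7  45. ] [555.8 319.2  45. ]
top pan [array([593.7, 260.8, 112.4]), array([529.4, 255. , 112.4])] [554.8 317.5 112.4]
top platter [array([623.6, 248. ,  45. ]), array([500.2, 235.5,  45. ])] [553.4 316.3  45. ]
```

Request:
{"api": "servo_tool", "payload": {
  "series": [-0.001,-0.0015,0,0,0,0,-0.006,0,0,0,-0.006,0,0,0,-0.004,0,0,0,-0.002,0,0,0,0,0,0,0,0,0]
}}

```text
clock: 9.5
eef_pos: [555.5, 318.2, 59.0]
tcp_rot: [3.141, 0.001, 0.113]
contact_force: [0.7, 0.0, -1.0]
opening: 0.765
```

Request:
{"api": "servo_tool", "payload": {
  "series": [0,0,-0.002,0,0,0,-0.002,0,0,0,0,0,0,0,0,0]
}}

```text
clock: 9.83
eef_pos: [555.9, 318.4, 55.7]
tcp_rot: [-3.141, -0.001, 0.113]
contact_force: [-1.6, -1.1, 3.3]
opening: 0.772
```

Request:
{"api": "servo_tool", "payload": {
  "series": [0,0,-0.001,0,0,0,0,0,0,0,0,0]
}}

```text
clock: 10.08
eef_pos: [555.9, 318.4, 55.7]
tcp_rot: [-3.141, -0.001, 0.113]
contact_force: [-3.9, -2.9, 13.3]
opening: 0.769
```

Request:
{"api": "servo_tool", "payload": {
  "series": [0,0,0,0,0,0,0,0,0,0,0,0,0,0,0,0,0,0,0,0],
  "gripper": 0.0854
}}

```text
clock: 10.5
eef_pos: [555.5, 318.3, 54.0]
tcp_rot: [3.141, 0.0, 0.113]
contact_force: [0.6, -0.4, -0.0]
opening: 1.0
```

Request:
{"api": "servo_tool", "payload": {
  "series": [0,0,0.01,0,0,0,0.03,0,0,0,0.04,0,0,0,0.04,0,0,0,0.04,0,0,0,0.015,0,0,0,0,0,0,0,0,0]
}}

```text
clock: 11.17
eef_pos: [556.0, 318.5, 230.9]
tcp_rot: [-3.141, -0.002, 0.113]
contact_force: [-0.6, 0.6, 0.0]
opening: 1.0
```

Run:
```python
from h import *
import pickle
s=sense();print(s['clock'],s['eef_pos'],s['tcp_rot'],s['opening'],s['contact_force'])
C=cal('wrist');pickle.dump(C,open('w6.pkl','wb'));s_=1.5625
b=grab_frame('wrist');cv2.imwrite('pics/w6.png',cv2.resize(b,(800,600),interpolation=cv2.INTER_CUBIC))
th=np.radians(6.45);R=np.array([[np.cos(th),-np.sin(th)],[np.sin(th),np.cos(th)]])
for c in((555.6,320.2),):
  for z in(90,93): print(z,[ (proj(C,[*(R@np.array(k)+c),z])*s_).round(1).tolist() for k in((-33,60),(33,60),(33,-60),(-33,-60))])
```

```text
11.1667 [556.00964342 318.53135239 230.93209822] [-3.14057332e+00 -2.42332217e-03  1.12673410e-01] 0.9999721138977669 [-0.63874111  0.58763857  0.03427008]
90 [[[346.6, 180.0]], [[452.4, 179.9]], [[446.9, 356.8]], [[352.4, 356.9]]]
93 [[[346.0, 180.1]], [[453.0, 180.1]], [[447.3, 358.6]], [[352.0, 358.7]]]
```

View pics/w6.png

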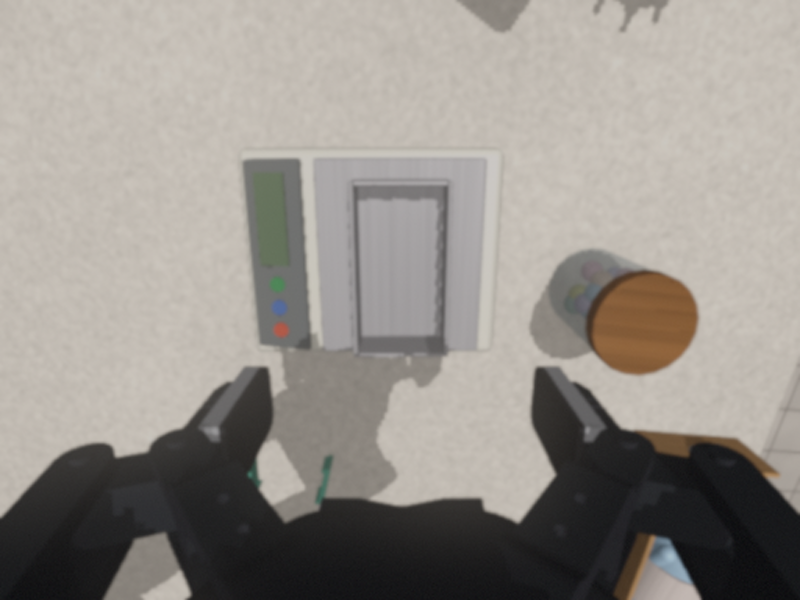

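The pan sits upright between the platter edges. Its rim corners are at (349,181), (450,181), (446,355) and (353,353), within a few px of the prediction at height 90. Contact also came at exactly seated height. Next, the tongs.

Request:
{"api": "servo_tool", "payload": {
  "series": [-0.0072,-0.0265,0,-0.6,-0.0072,-0.0265,0,-0.6,-0.0072,-0.0265,0,-0.6,-0.0072,-0.0265,0,-0.6,-0.0072,-0.0265,0,-0.6,-0.0072,-0.0265,0,-0.6,-0.0072,-0.0265,0,-0.6,-0.0072,-0.0265,0,-0.6]
}}

```text
clock: 11.88
eef_pos: [496.3, 104.9, 227.5]
tcp_rot: [3.141, 0.003, 0.029]
contact_force: [-0.1, -1.2, 0.2]
opening: 0.997
```

Request:
{"api": "servo_tool", "payload": {
  "series": [-0.0072,-0.0265,0,-0.6,-0.0072,-0.0265,0,-0.6,-0.0072,-0.0265,0,-0.6,-0.0072,-0.0265,0,-0.6,0,0,0,0,0,0,0,0,0,0,0,0]
}}

```text
clock: 12.47
eef_pos: [468.7, 0.5, 228.3]
tcp_rot: [-3.141, 0.002, -0.014]
contact_force: [-1.0, -0.8, -0.9]
opening: 0.999
```

Run:
```python
from h import *
import pickle
s=sense();print(s['clock'],s['eef_pos'],s['tcp_rot'],s['opening'],s['contact_force'])
C=cal('wrist');pickle.dump(C,open('w7.pkl','wb'))
b=grab_frame('wrist');cv2.imwrite('pics/w7raw.png',b);cv2.imwrite('pics/w7.png',cv2.resize(b,(800,600),interpolation=cv2.INTER_CUBIC))
```

```text
12.4667 [468.74601797   0.53561278 228.32279079] [-3.14124656e+00  1.79617878e-03 -1.36508015e-02] 0.9993913748293097 [-0.96051803 -0.82740737 -0.86849456]
```

View pics/w7.png

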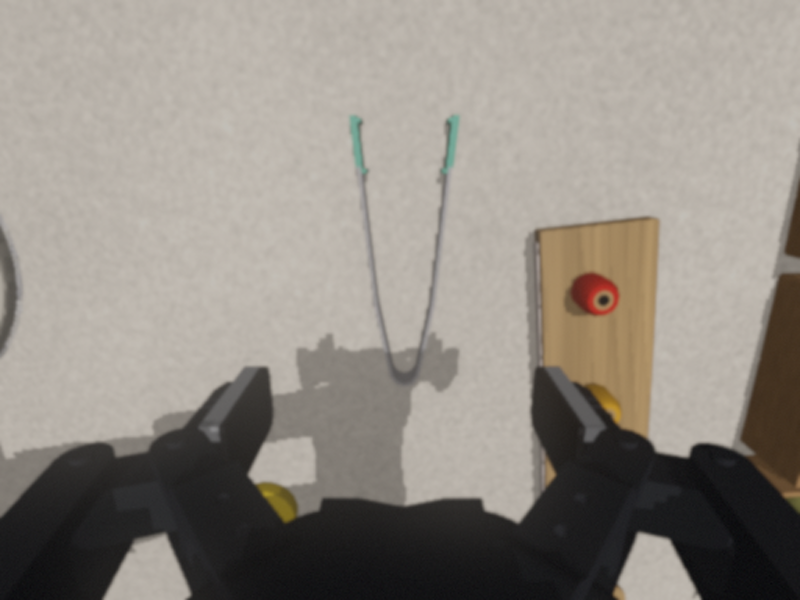

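The wrist view shows the tips at (356,117) and (455,117), the hinge bend's outer end at (405,382), and the coral bead's top hole at (602,299).

Run:
```python
from h import *
import pickle
np.set_printoptions(precision=1,suppress=True)
C=pickle.load(open('w7.pkl','rb'));T=cal('top');s=1.5625
f=lambda p,z:atz(C,np.array(p)/s-.2,z)
l,r,h=f((356,117),22),f((455,117),22),f((405,379),22);m=(l+r)/2;d=(m-h);L=np.linalg.norm(d);d/=L
print(l,r,h,'len',L,'dir',np.degrees(np.arctan2(d[1],d[0])),'origin',m-105*d,h+120*d)
print('bead wrist',f((602,299),64),'top',atz(T,np.array((356,224.5))/s-.2,64))
t=[atz(T,np.array(p)/s-.2,22) for p in((277,295),(277,340),(413,318))];m=(t[0]+t[1])/2;d=m-t[2];d/=np.linalg.norm(d)
print('top',m-105*d,np.degrees(np.arctan2(d[1],d[0])))
print('tri',tri([(C,np.array((602,299))/s-.2),(T,np.array((356,224.5))/s-.2)]),tri([(C,np.array((356,117))/s-.2),(T,np.array((277,340))/s-.2)]),tri([(C,np.array((455,117))/s-.2),(T,np.array((277,295))/s-.2)]))
```

```text
[436.6 105.9  22. ] [509.9 104.9  22. ] [ 470.4 -108.8   22. ] len 214.22807047883796 dir 89.24607515852139 origin [471.9   0.4  22. ] [472.   11.2  22. ]
bead wrist [615.3 -24.5  64. ] top [612.8 -28.   64. ]
top [468.2  -2.7  22. ] 88.91367895838854
tri [614.8 -26.6  61.7] [433.6 108.5 -14.2] [507.5 102.7  29.3]
```

Request:
{"api": "servo_tool", "payload": {
  "series": [0.002,-0.0015,-0.02,0,0,0,-0.03,0,0,0,-0.03,0,0,0,-0.03,0,0,0,-0.03,0,0,0,-0.03,0,0,0,-0.025,0,0,0,-0.015,0]
}}

```text
clock: 13.18
eef_pos: [469.8, -0.1, 16.4]
tcp_rot: [-3.141, 0.003, -0.011]
contact_force: [-0.3, 0.6, 0.1]
opening: 1.001
```

Request:
{"api": "servo_tool", "payload": {
  "series": [0,0,-0.01,0,0,0,-0.005,0,0,0,0,0,0,0,0,0]
}}

```text
clock: 13.52
eef_pos: [471.7, -0.8, 4.7]
tcp_rot: [-3.142, -0.0, -0.012]
contact_force: [0.4, -0.3, 0.4]
opening: 1.0
```

Request:
{"api": "servo_tool", "payload": {
  "series": [0,0,0,0,0,0,0,0,0,0,0,0,0,0,0,0,0,0,0,0,0,0,0,0],
  "gripper": 0.053,
  "newtons": 20
}}

```text
clock: 14.02
eef_pos: [472.5, -1.2, 5.6]
tcp_rot: [-3.141, -0.003, -0.013]
contact_force: [0.1, 0.8, 7.8]
opening: 0.625
```

Request:
{"api": "servo_tool", "payload": {
  "series": [0,0,0.003,0,0,0,0.007,0,0,0,0.02,0,0,0,0.03,0,0,0,0.02,0,0,0,0,0,0,0,0,0]
}}

```text
clock: 14.6
eef_pos: [472.1, -1.2, 85.6]
tcp_rot: [-3.142, -0.003, -0.013]
contact_force: [0.0, -0.3, -1.1]
opening: 0.625
```

Run:
```python
from h import *
import pickle
s=sense();print(s['clock'],s['eef_pos'],s['tcp_rot'],s['opening']*85.4,s['contact_force'])
C=cal('wrist');pickle.dump(C,open('w8.pkl','wb'))
b=grab_frame('wrist');cv2.imwrite('pics/w8.png',b);cv2.imwrite('pics/s8.png',grab_frame('side'))
h=cv2.cvtColor(b,40);m=cv2.inRange(h,(70,60,60),(95,255,255));n,_,st,ce=cv2.connectedComponentsWithStats(m)
for i in range(1,n):
    if st[i,4]>20: print(st[i],ce[i])
```

```text
14.6 [472.07483654  -1.24006229  85.61257194] [-3.14158104e+00 -3.09812232e-03 -1.30688747e-02] 53.36054152287117 [ 0.03856803 -0.25824495 -1.07566258]
[ 172   10   32  109 1387] [185.17519827  59.89041096]
[ 311   11   32  108 1489] [328.82740094  61.01947616]
```

Tongs held, with both mint tips symmetric in the wrist frame. I'll raise them a little, swing them round to point at about +5°, and stop with the bite above the bead.

Request:
{"api": "servo_tool", "payload": {
  "series": [0.004,-0.002,0.01,-5.6,0.004,-0.002,0.01,-5.6,0.004,-0.002,0,-5.6,0.004,-0.002,0,-5.6,0.004,-0.002,0,-5.6,0.004,-0.002,0,-5.6,0.004,-0.002,0,-5.6,0.004,-0.002,0,-5.6]
}}

```text
clock: 15.37
eef_pos: [502.3, -17.3, 102.7]
tcp_rot: [3.14, 0.002, -0.8]
contact_force: [-0.1, -0.4, -1.1]
opening: 0.62
```

Request:
{"api": "servo_tool", "payload": {
  "series": [0.004,-0.002,0,-5.6,0.004,-0.002,0,-5.6,0.004,-0.002,0,-5.6,0.004,-0.002,0,-5.6,0.004,-0.002,0,-5.6,0.004,-0.002,0,-5.6,0.004,-0.002,0,-5.6,0,-0.002,0,0]
}}

```text
clock: 16.03
eef_pos: [530.9, -33.3, 102.8]
tcp_rot: [3.14, 0.0, -1.483]
contact_force: [-0.4, -0.3, -0.5]
opening: 0.617
```

Request:
{"api": "servo_tool", "payload": {
  "series": [0,0,0,0,0,0,0,0,0,0,0,0]
}}

```text
clock: 16.28
eef_pos: [530.5, -33.1, 103.7]
tcp_rot: [3.14, 0.0, -1.477]
contact_force: [-0.2, 0.1, -2.3]
opening: 0.622
```

```bash
cat > look.py <<'E'
from h import *
import sys
np.set_printoptions(precision=1,suppress=True)
tag=sys.argv[1]
s=sense();print(s['clock'],s['eef_pos'],s['tcp_rot'],s['opening']*85.4,s['contact_force'])
zu=s['eef_pos'][2]-5.6; zb=float(sys.argv[2])
for n in('wrist','top'):
    C=cal(n);b=grab_frame(n);cv2.imwrite(f'pics/{n}_{tag}.png',b);h=cv2.cvtColor(b,40)
    for nm,m,z in(('mint',cv2.inRange(h,(70,60,40),(95,255,255)),zu+22),('red',cv2.inRange(h,(0,150,60),(6,255,255))|cv2.inRange(h,(174,150,60),(180,255,255)),zb)):
        N,_,st,ce=cv2.connectedComponentsWithStats(m)
        for i in range(1,N):
            if st[i,4]>(60 if n=='wrist' else 6): print(n,nm,st[i],ce[i],atz(C,ce[i],z))
E
python3 look.py a 60
```

```text
16.2833 [530.5 -33.1 103.7] [ 3.1  0.  -1.5] 53.139413773932375 [-0.2  0.1 -2.3]
wrist mint [ 172   11   32  108 1300] [185.1  58.9] [617.7   5.2 120.1]
wrist mint [ 306   11   37  108 2007] [326.4  63.7] [621.3 -53.3 120.1]
wrist mint [502  53  10  32 228] [507.3  69. ] [ 628.2 -131.6  120.1]
wrist red [ 237   58   43   47 1047] [258.3  81.3] [616.  -25.6  60. ]
top mint [297 124  12  11  65] [302.5 129.6] [ 634.7 -205.8  120.1]
top mint [485 226   5   4   7] [487.4 227.7] [ 397.1 -639.2  120.1]
top red [115 204   4   3   9] [116.7 205.1] [465.8 243.8  60. ]
```

Run:
```python
from h import *
np.set_printoptions(precision=1,suppress=True)
C=cal('wrist');d=np.array([np.cos(.094),np.sin(.094),0])
for z in(118,120):
  e=atz(C,((172+343)/2,11),z);print('tip end',e,'bite',e-22*d)
for z in(47,55,64): print('bead',atz(C,(258.3,81.3),z))
print('bead top/bottom rows',atz(C,(258,58),47),atz(C,(258,104),64))
print('expected bite from TCP',sense()['eef_pos']+83*d)
im=cv2.imread('pics/wrist_a.png');cv2.imwrite('pics/chk.png',im[0:200,140:380])
```

```text
tip end [639.2 -22.9 118. ] bite [617.3 -25.  118. ]
tip end [638.6 -23.  120. ] bite [616.7 -25.1 120. ]
bead [617.2 -25.7  47. ]
bead [616.7 -25.7  55. ]
bead [616.  -25.7  64. ]
bead top/bottom rows [631.6 -24.1  47. ] [602.7 -26.8  64. ]
expected bite from TCP [613.5 -25.3 104.1]
```

Bite and bead are aligned to within 1 mm sideways and about 1 mm lengthwise. Descending.

Request:
{"api": "servo_tool", "payload": {
  "series": [0,0,-0.01,0,0,0,-0.012,0,0,0,-0.012,0,0,0,-0.012,0,0,0,-0.01,0,0,0,-0.005,0,0,0,0,0,0,0,0,0]
}}

```text
clock: 17.05
eef_pos: [531.1, -33.1, 43.1]
tcp_rot: [3.141, 0.0, -1.479]
contact_force: [-0.7, -0.4, -1.0]
opening: 0.621
```

```bash
python3 look.py b 60
```

```text
17.05 [531.1 -33.1  43.1] [ 3.1  0.  -1.5] 53.047954690830814 [-0.7 -0.4 -1. ]
wrist mint [ 172   11   33  108 1377] [185.4  60. ] [617.9   4.8  59.5]
wrist mint [ 306   11   38  108 2039] [326.5  62.9] [622.1 -53.5  59.5]
wrist red [ 225   35   67   72 2560] [258.   71.4] [616.  -25.5  60. ]
top mint [297 124  12  11  65] [302.5 129.6] [ 646.1 -213.7   59.5]
top mint [238 133   3   4  10] [239.2 134.5] [635.5 -56.6  59.5]
top red [115 204   4   3   9] [116.7 205.1] [465.8 243.8  60. ]
```

Bead is centred between the tips and standing. Closing.

Request:
{"api": "servo_tool", "payload": {
  "series": [0,0,0,0,0,0,0,0,0,0,0,0,0,0,0,0,0,0,0,0,0,0,0,0,0,0,0,0],
  "gripper": 0.03,
  "newtons": 26
}}

```text
clock: 17.73
eef_pos: [531.6, -33.2, 43.5]
tcp_rot: [-3.141, -0.0, -1.479]
contact_force: [1.6, 0.2, 1.0]
opening: 0.448
```

Request:
{"api": "servo_tool", "payload": {
  "series": [0,0,0.003,0,0,0,0.007,0,0,0,0.015,0,0,0,0.02,0,0,0,0.025,0,0,0,0.025,0,0,0,0.01,0,0,0,0,0]
}}

```text
clock: 18.4
eef_pos: [532.7, -33.3, 150.9]
tcp_rot: [-3.137, -0.001, -1.479]
contact_force: [0.1, 0.0, -1.6]
opening: 0.44
```

```bash
python3 look.py c 165; sleep 0; python3 -c "
import cv2;a=cv2.imread('pics/wrist_b.png');b=cv2.imread('pics/wrist_c.png')"
```

```text
18.4 [532.7 -33.3 150.9] [-3.1 -0.  -1.5] 37.602250448857774 [ 0.1  0.  -1.6]
wrist mint [ 209   12   22  107 1240] [216.8  60.1] [620.5  -8.2 167.3]
wrist mint [ 283   13   24  106 1437] [297.2  62.4] [622.7 -41.5 167.3]
wrist mint [ 457   55   55   37 1241] [480.9  74. ] [ 626.7 -121.1  167.3]
wrist red [ 225   38   65   69 2374] [257.3  72.5] [617.4 -25.4 165. ]
top mint [297 124  12  11  65] [302.5 129.6] [ 625.9 -199.6  167.3]
top red [115 204   4   3   9] [116.7 205.1] [462.7 215.2 165. ]
```

Bead held and lifted. Carrying it over the pan.

Request:
{"api": "servo_tool", "payload": {
  "series": [-0.002,0.01,0,0,-0.003,0.015,0,0,-0.003,0.02,0,0,-0.004,0.02,0,0,-0.004,0.02,0,0,-0.004,0.02,0,0,-0.004,0.02,0,0,-0.004,0.02,0,0]
}}

```text
clock: 19.17
eef_pos: [501.5, 113.1, 146.6]
tcp_rot: [3.138, -0.0, -1.479]
contact_force: [0.2, 0.1, -1.8]
opening: 0.443
```

Request:
{"api": "servo_tool", "payload": {
  "series": [-0.004,0.02,0,0,-0.004,0.02,0,0,-0.004,0.02,0,0,-0.004,0.02,0,0,-0.004,0.02,0,0,-0.004,0.02,0,0,-0.003,0.02,0,0,-0.002,0.02,0,0]
}}

```text
clock: 19.83
eef_pos: [472.3, 272.7, 146.4]
tcp_rot: [3.138, -0.001, -1.479]
contact_force: [-0.6, -0.6, -1.9]
opening: 0.443
```

Request:
{"api": "servo_tool", "payload": {
  "series": [-0.001,0.02,0,0,-0.001,0.012,0,0,0,0.0075,-0.005,0,0,0,-0.005,0,0,0,-0.005,0,0,0,0,0,0,0,0,0,0,0,0,0]
}}

```text
clock: 20.5
eef_pos: [472.3, 310.5, 133.2]
tcp_rot: [3.141, -0.0, -1.48]
contact_force: [-0.7, 0.4, -0.7]
opening: 0.445
```

Request:
{"api": "servo_tool", "payload": {
  "series": [0,0,0,0,0,0,0,0,0,0,0,0,0,0,0,0]
}}

```text
clock: 20.83
eef_pos: [472.3, 311.2, 133.5]
tcp_rot: [-3.141, 0.0, -1.479]
contact_force: [-0.1, -0.5, -1.7]
opening: 0.446
```

```bash
python3 look.py d 145; python3 -c "
import cv2,numpy as np
from h import grab_frame
w=cv2.resize(cv2.imread('pics/wrist_d.png'),(400,300));t=cv2.resize(cv2.imread('pics/top_d.png')[90:240,30:230],(400,300));s=grab_frame('side');cv2.imwrite('pics/side_d.png',s)
s1=cv2.resize(s[80:230,180:380],(400,300));s2=cv2.resize(s,(400,300))
cv2.imwrite('pics/fin.png',np.vstack([np.hstack([w,t]),np.hstack([s1,s2])]))"
```

```text
20.8333 [472.3 311.2 133.5] [-3.1  0.  -1.5] 38.052747033676475 [-0.1 -0.5 -1.7]
wrist mint [ 208   12   23  107 1333] [216.9  60.5] [560.  336.2 149.9]
wrist mint [ 282   12   26  107 1591] [297.   61.5] [562.7 303.1 149.9]
wrist red [ 225   38   65   67 2106] [256.8  70.5] [558.2 319.4 145. ]
top mint [297 124  12  11  60] [302.6 129.3] [ 629.6 -202.1  149.9]
top mint [ 79 154   7  16  65] [ 82.  161.6] [562.5 298.1 149.9]
top mint [ 64 156   7  19  64] [ 66.5 163.9] [557.7 333.  149.9]
top mint [451 188   6   7   9] [452.8 190.9] [ 483.9 -545.2  149.9]
top mint [482 212   4   7   7] [483.3 215. ] [ 427.4 -614.8  149.9]
top red [ 68 159  11  12  72] [ 73.6 164.1] [557.5 318.9 145. ]
top red [115 204   4   4  11] [116.5 205.4] [462.7 221.2 145. ]
```

View pics/fin.png

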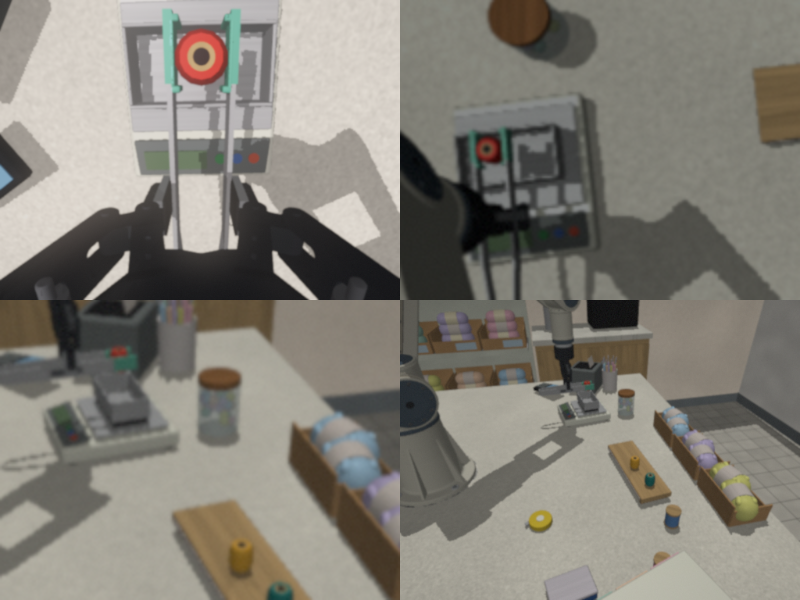

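The final montage shows the bead upright between both mint tips at (201,56) in the wrist view, above the pan mouth. The side view shows it well above the pan, with honey and teal still standing. Wrist and top put the bead at (558,319) and (557.5,319), against a seat at about (556,318). Handing in.

```bash
python3 -c "
from rig import *
s=sense();print(s['clock'],abs(s['qvel']).max());print(sign_off())"
```

```text
20.9833 0.001540002767396977
the job is handed in; nothing more can be done
None
```

The job is handed in at 21.0 s on the robot clock. The pan is on the scale, and the coral-red bead is held in the tongs, at rest over the pan; the hand-in reported no verdict.

- **Pan:** It touched down at the height expected for fully seated over the pegs, and I let go. A wrist view afterwards showed it upright and in line with the platter.
- **Tongs and bead:** I gripped the tongs near their balance point, came down over the bead, closed on it at about 38 mm and lifted it. The gripper fingers stayed well away from all the beads.
- **Final position:** The wrist and top cameras put the bead about 2 mm from the middle of the pan. Its underside is about 30 mm above the rim. Joint speeds were practically zero.
- **Other things:** The honey and teal beads are still standing on the step, and nothing else looks moved.

**What disagreed:** The top and wrist cameras differed by up to 5 mm in absolute position. I therefore lined up the pan by comparing it with the platter within each picture. The pan's final position was not measured separately on the pegs themselves, because the pan hides them.

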